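Key a stub shaft into a pulley hub and hold it home

ROBOT

A 7-joint arm with a two-finger parallel gripper is mounted at the origin on the work surface. World frame = base frame: x ahead of the robot, y to its left, z up, the work surface at z = 0. Lengths are in m, angles in rad, forces in N, time in s.
With the tool pointing down it reaches from about 0.425 to 0.975 m from the base axis. Payload 16.7 kg.
Tool frame: the origin (TCP) lies at the very end of the fingers, on their centre line; the grasp point (between the pads) lies 19 mm behind it; z points along the fingers, y is the direction in which the jaws open and shut (so a half turn about z gives the same grasp; the last joint's range is limited). The gripper opens to 85 mm and grips with 20 to 120 N. Pads are 22 mm wide; open, the fingers measure 114 mm over their backs; the gripper's body (76 mm by 85 mm) begins 54 mm behind the grasp point. The pads swing forward as they close: fully open they stand 13 mm farther back than shut.
Start: joints at [-1.319, 0.426, 0.074, 1.606, -0.034, 1.111, -0.067], TCP at [0.263, 0.621, 0.231] pointing down, gripper open.
Joint ranges: [-2.85, 2.85], [-0.5, 2.14], [-1.23, 1.37], [0.21, 2.46], [-1.02, 4.16], [0.16, 2.05], [-2.73, 2.73]. Speed limits (rad/s): [1.89, 1.89, 2.39, 2.39, 3.01, 3.01, 3.01].

INTERFACE

Orientations are given as a unit quaternion [x, y, z, w].
In Python, from station import arm gives the robot as it stands.
- The arm moves only by the tool servo_tool, never from a script. Its argument "increments" is text: rows parted by semicolons, each of 6 numbers parted by spaces: the shift along the tool's x, y, z in mm, then the turn, a rotation vector about the tool's x, y, z in rad. A call has exactly 10 rows; each row shifts and turns the pose as measured when the row begins, along the tool's axes as they then stand; what a row does not reach is not made up. A row lasts 1/8 s, in which the tool goes at most 62.5 mm and 10.7 degrees, less where a joint would pass 70% of its speed; a pose out of reach is approached as far as the arm can. A call is refused whole if a number of a shift passes 62.5 or a number of a turn 0.188, either way. A call with a gripper value outside its range is refused whole. "gripper" is the opening, from -1 (shut) to 1 (fully open), so that 0 is half open, set as the call begins (left out, the last holds). The fingers move at their own pace and stop on an object; "squeeze" is the grip in N (left out, the last holds). Time passes only in rows, so rows that do not move let the fingers close, or fill a call up. It gives the time, the measured TCP pose, the force and the opening at its end, in the units of the state.
- arm.state(): the state, without advancing time (a new reading comes with each control period).
- arm.camera(name): name is "scene" or "top" or "wrist"; returns (picture, depth): 384x512x3 uint8, red, green, blue; 384x512 float32, m along the optical axis (not along the pixel's ray), 0 where there is no reading.
- arm.calibration(name): a dict with "fx", "fy", "cx", "cy" (pixels), "R" (3x3) and "t" (3): a world point X has camera coordinates R X + t; the wrist camera has in their place "tool_from_camera" (4x4, takes a point from camera to tool coordinates, whose origin is the TCP and whose axes are the flange's). Camera axes: x right, y down, z forward; pixel columns grow to the right and rows downward; lengths in m; the calibration is good to about 2 mm. A picture is of the moment at which its call begins: read the wrist's pose just before it. calibration takes no time and is no camera call.
- arm.job_done(): hands the job in, once; it reports no verdict.
The state is a dict: "t": time; "q": joint angles; "dq": joint speeds; "effort": joint torques, N m; "ee_pos": TCP position; "orientation": TCP orientation; "contact_force": force on the tool from outside, world axes, zero at the start; "ft_torque": the same for the moment, N m; "width": finger opening in m.
Only numpy, scipy, OpenCV 4.12 (cv2) and the standard library are available. Lean on these libraries where they do the work, as an engineer would, in place of code of your own. Each camera call takes 0.05 s, during which the arm holds its last target. There are 200 camera calls.

TASK

Lift the keyed stub shaft out of the red pan and push its round end down into the bore of the blue pulley, turning it until the brass key slips into the keyway, then keep pushing against the spring inside until the shaft's collar sits flush on the hub. Finish while still gripping the shaft and holding it fully home: do not let go, as the spring would push it out again. Leave everything else where it is.

Things in the scene. Friction and masses are not known exactly. Their poses are not given: they have to be found in the camera images.
- shaft_center (a point): Loose steel stub shaft, 0.4 to 0.6 kg, upright in the pan, 100 mm tall. Point on its axis half-way up (50 mm above the tip); z up along the axis, x towards the key. Top part, 56 to 100 mm above the tip: a flat-sided tang 36 mm wide along x, 22 mm thick along y (grip it across the 22 mm, about 40 N). A yellow stripe on the tang's top and side marks the key's side.
- shaft_tip (a point): Centre of the shaft's lower end; axes as shaft_center. Up to 50 mm the shaft is round, 26 mm in diameter, chamfered to 21 mm over the lowest 4 mm. A brass key, 8 mm wide with a rounded lower end, stands 4 mm out of it on the +x side from 12 to 46 mm above the tip.
- shaft_collar (a point): Centre of the underside of the shaft's round collar (48 mm in diameter, 6 mm thick), on the axis 50 mm above the tip; axes as shaft_center. It coincides with hub_face when the shaft is fully home.
- hub_face (a point): Fixed blue pulley, 120 mm across, flat on a grey stand 150 mm square, 64 mm steel boss in its middle. Point: centre of the bore's mouth on the boss's top face, 75 mm above the table; z up, x towards the keyway (yellow stripe). Bore 28 mm in diameter; keyway 11 mm wide, 19 mm out from the axis. Key off the keyway: it rides on the face with the tip 12 mm in; lined up within 0.1 rad it slips in.
- spring_pin (a joint): Brass spring pin, 22 mm across, in the bore, its top 38 mm below the hub face at rest. Value in m: 0 at rest, grows as the shaft pushes it down, 0.012 with the shaft fully home, stop at 0.014. It resists with 8 N at first, 14 N at 0.012, more than the shaft's weight: a shaft let go rises 12 mm.
- pan: Fixed round red steel pan, open at the top, 264 mm across the rim, 48 mm high, inner floor 5 mm above the table; origin at the centre of its underside.
- bearing: Loose steel ball bearing lying in the pan, 42 mm in diameter, 14 mm high; origin at its underside. Leave alone.
- spacer: Loose brass spacer tube standing in the pan, 32 mm in diameter, 22 mm high; origin at its underside. Leave alone.
- blok: Loose wooden block on the table beyond the pulley, 50 x 90 x 35 mm; origin at its underside. Leave alone.
- wrench: Loose steel wrench lying on the table beyond the pan; origin at its underside. Leave alone.
- oil: Loose green bottle with a red cap, 48 mm in diameter, 110 mm tall, standing on the table; origin at its underside. Leave alone.
- hammer: Loose hammer lying on the table at the left; origin at its underside. Leave alone.
- angle: Loose pale metal angle piece, 90 x 70 mm foot, 80 mm tall, on the table at the right; origin at its underside. Leave alone.
Not all that is in view belongs to the job. What is shaped like the part that bears shaft_center but purple is not meant.

How it is judged:
By the outcome, as a careful person would: the job done as asked, in the order asked, and still so for the second after the job is handed in, while the arm keeps its last pose, push and grip.
It also fails if it takes over 48 s, if anything falls off the work surface, if the arm or the gripper's body presses on something with over 40 N, if the wrist force passes 120 N, or if a joint passes its speed limit or range.

## Working session

There is one attempt and no reset: what is moved stays moved. The work goes in short steps, Python scripts to look and compute and a tool call to move; the robot and the scene stay as the last step left them, time stands still between calls to the robot, and variables do not carry over. Pictures are saved under pics/ and viewed, about 8 in all and at most 12, crops included, and the job is handed in when it is done.

Besides the shell and the picture viewer there is one more tool, called as a command line: name --argument value ..., lists and objects as JSON in quotes. servo_tool: Moves the arm, as the interface text tells. Its arguments: {"type":"object","properties":{"increments":{"type":"string"},"gripper":{"type":"number"},"squeeze":{"type":"number"}},"required":["increments"]}

```bash
ls; mkdir -p pics; python3 - <<'E'
from station import arm
import cv2,numpy as np
s=arm.state();print(s)
for n in("scene","top"):
    p,d=arm.camera(n);np.savez(f"{n}0.npz",p=p,d=d);cv2.imwrite(f"pics/{n}0.png",p[:,:,::-1]);c=arm.calibration(n);print(n,c)
print(arm.calibration("wrist"))
a=cv2.imread("pics/scene0.png");b=cv2.imread("pics/top0.png")
E
```

```text
pics
{'t': 0.0, 'q': array([-1.31947372,  0.42677532,  0.07385067,  1.60659918, -0.03409411,
        1.11081307, -0.06713654]), 'dq': array([-0.00012735, -0.00013821, -0.0005536 , -0.00098034,  0.00116222,
        0.00037493, -0.00106863]), 'effort': array([-1.55379345e-03, -9.49829936e+01,  3.75941858e+00, -4.63512254e+01,
        1.89570745e-02,  1.00779263e-02,  4.25733765e-05]), 'ee_pos': array([0.26323715, 0.62111005, 0.23058516]), 'orientation': array([ 1.99104294e-01,  9.79978078e-01, -6.62913647e-04, -8.00291229e-05]), 'contact_force': array([ 1.06823351,  0.11288089, -0.35623968]), 'ft_torque': array([-0.01337613, -0.016758  , -0.01323705]), 'width': 0.0852386380496753}
scene {'fx': 488.20074215464626, 'fy': 488.20074215464626, 'cx': 262.42208771022655, 'cy': 196.96807942183125, 'R': array([[ 0.6192879 ,  0.78497762,  0.01710682],
       [ 0.43546765, -0.32525839, -0.8393896 ],
       [-0.65333792,  0.52727329, -0.54326094]]), 't': array([-0.37561334, -0.21006323,  1.93539037])}
top {'fx': 495.2806714736337, 'fy': 495.2806714736337, 'cx': 264.3229352305892, 'cy': 194.77740645620761, 'R': array([[ 1.35440210e-02, -9.99906100e-01,  2.08590837e-03],
       [-9.91917831e-01, -1.36989592e-02, -1.26140221e-01],
       [ 1.26156952e-01, -3.60603898e-04, -9.92010229e-01]]), 't': array([-0.01617984,  0.63443606,  1.95528919])}
{'fx': 331.30529866243995, 'fy': 331.30529866243995, 'cx': 254.25840910808844, 'cy': 191.01731701940088, 'tool_from_camera': array([[ 7.14631875e-05, -9.57302469e-01, -2.89088183e-01,
         7.38731899e-02],
       [ 9.99999960e-01, -1.04023166e-05,  2.81648828e-04,
        -5.79062614e-04],
       [-2.72630305e-04, -2.89088192e-01,  9.57302430e-01,
        -1.42846354e-01],
       [ 0.00000000e+00,  0.00000000e+00,  0.00000000e+00,
         1.00000000e+00]])}
```

View pics/top0.png

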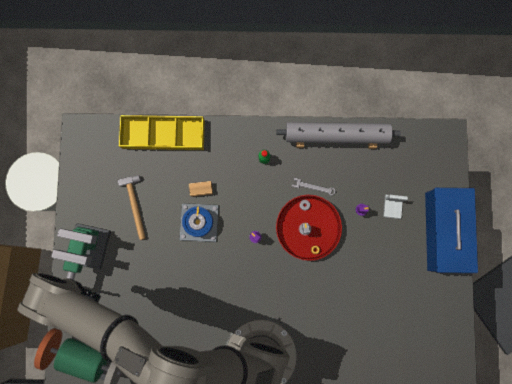

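View pics/scene0.png

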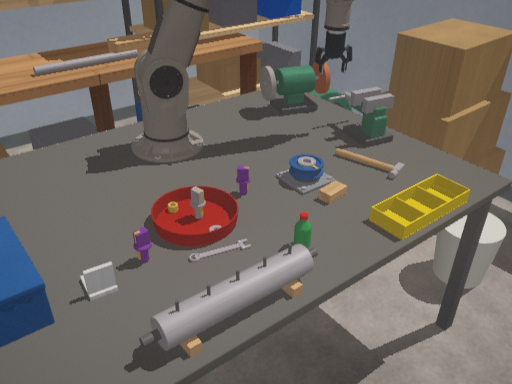

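Top view: pan at (309,228) with the steel shaft at about (305,229), pulley at (197,222). The purple decoys are at (256,237) and (363,210). Next I turn these into world points and enlarge both areas.

```bash
cat > h.py <<'E'
from station import arm
import cv2,numpy as np
from scipy.spatial.transform import Rotation as Ro
def cam(name,s=None):
    c=arm.calibration(name);K=(c["fx"],c["fy"],c["cx"],c["cy"])
    if name!="wrist": R=c["R"].T; return K,R,-R@c["t"]
    T=c["tool_from_camera"];Rt=Ro.from_quat(s["orientation"]).as_matrix()
    return K,Rt@T[:3,:3],Rt@T[:3,3]+s["ee_pos"]
def ray(C,u,v):
    K,R,o=C;return o,R@np.array([(u-K[2])/K[0],(v-K[3])/K[1],1])
def onplane(C,u,v,z):
    o,d=ray(C,u,v);return o+d*(z-o[2])/d[2]
def pt(C,u,v,dep):
    o,d=ray(C,u,v);return o+d*dep
def cloud(C,d):
    v,u=np.mgrid[:d.shape[0],:d.shape[1]];K,R,o=C
    return np.stack([(u-K[2])/K[0]*d,(v-K[3])/K[1]*d,d],-1)@R.T+o
def proj(C,X):
    K,R,o=C;p=R.T@(np.array(X)-o);return K[0]*p[0]/p[2]+K[2],K[1]*p[1]/p[2]+K[3]
E
python3 - <<'E'
from h import *
np.set_printoptions(precision=4,suppress=True)
for n,box in(("top",(285,205,330,255)),("scene",(180,180,220,225))):
    f=np.load(n+"0.npz");C=cam(n);P=cloud(C,f["d"]);x0,y0,x1,y1=box
    Q=P[y0:y1,x0:x1].reshape(-1,3);m=Q[:,2]>.07;q=Q[m];print(n,"shaft",m.sum(),q.mean(0),np.median(q,0),q.max(0),q.min(0))
    for nm,(lo,hi) in(("blue",((95,100,60),(125,255,255))),("red",((0,150,60),(8,255,255)))):
        hsv=cv2.cvtColor(f["p"],cv2.COLOR_RGB2HSV);k=cv2.inRange(hsv,lo,hi)
        nl,l,st,ce=cv2.connectedComponentsWithStats(k)
        for i in range(1,nl):
            if st[i,4]>150:
                c=P[l==i];print(n,nm,st[i],c.mean(0),(c.max(0)+c.min(0))/2,c.max(0))
t=cv2.imread("pics/top0.png");s=cv2.imread("pics/scene0.png")
r=lambda i,x,y:cv2.resize(i[y:y+50,x:x+66],(396,300),interpolation=2)
cv2.imwrite("pics/c1.png",np.vstack([np.hstack([r(t,272,205),r(t,165,197)]),np.hstack([r(s,165,180),r(s,273,145)])]))
E
```

```text
top shaft 74 [ 0.4865 -0.1488  0.3332] [ 0.4987 -0.1664  0.1028] [ 0.5206 -0.0068  2.0197] [ 0.3829 -0.1822  0.0719]
top blue [ 425  188   53   85 4038] [ 0.4971 -0.7224  0.124 ] [ 0.4985 -0.4132  1.0061] [ 0.6617 -0.0068  2.0197]
top blue [182 207  31  30 486] [0.5192 0.2547 0.0696] [0.4811 0.155  1.0226] [0.5794 0.3167 2.0197]
top red [ 276  195   66   66 2989] [ 0.5066 -0.1903  0.0179] [ 0.5064 -0.162   1.0019] [ 0.6364 -0.0068  2.0197]
scene shaft 176 [ 0.5448 -0.1949  0.119 ] [ 0.5121 -0.1766  0.0946] [ 1.5886 -0.1553  0.8815] [ 0.4834 -0.794   0.0703]
scene blue [257   0  45  19 723] [-0.8298  1.2512  0.2263] [0.0704 0.6095 0.4707] [1.5886 2.0129 0.8815]
scene blue [289 154  35  26 535] [0.546  0.2346 0.0581] [ 1.0284 -0.2399  0.448 ] [1.5886 0.3143 0.8815]
scene blue [   0  216   55  131 4250] [ 0.6182 -0.711   0.0988] [ 0.9661 -0.7294  0.4405] [ 1.5886 -0.6648  0.8815]
scene red [ 151  186   87   60 3601] [ 0.5132 -0.1903  0.0194] [ 0.9833 -0.4248  0.4398] [ 1.5886 -0.0556  0.8815]
```

View pics/c1.png

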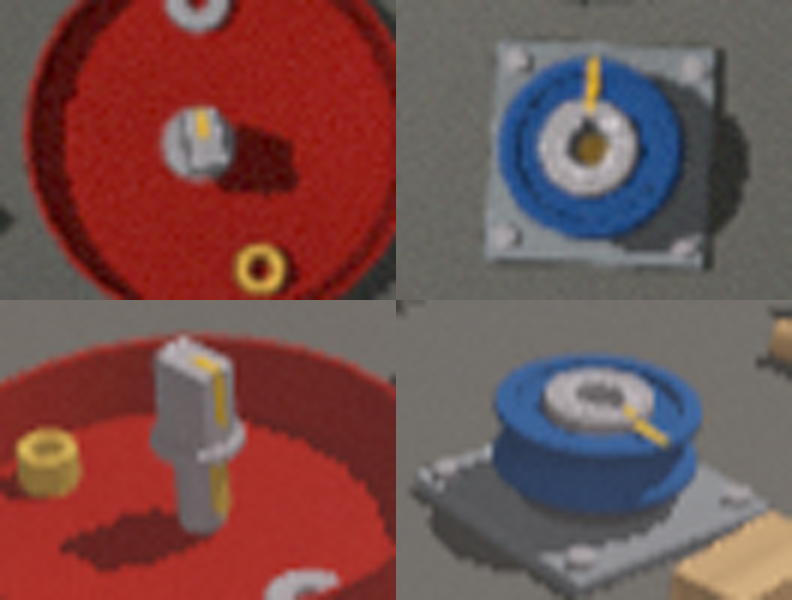

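Crops: the stripe points towards about +x on both the tang (203,120 in the crop) and the pulley (593,80 in the crop). Shaft is at about (0.505,-0.176), pulley about (0.526,0.25). I move over the pulley for a close look on the way to the shaft.

servo_tool --increments "-45 -31 -4 0 0 0;-45 -31 -4 0 0 0;-45 -31 -4 0 0 0;-45 -31 -4 0 0 0;-45 -31 -4 0 0 0;-45 -31 -4 0 0 0;-45 -31 -4 0 0 0;-45 -31 -4 0 0 0;0 0 0 0 0 -0.187;0 0 0 0 0 -0.187" --gripper 1

```text
t: 1.35
ee_pos: [0.5037, 0.2391, 0.2611]
orientation: [0.009, 1.0, -0.002, -0.001]
contact_force: [0.0, 0.7, -0.2]
width: 0.0854
```

```bash
cat > shot.py <<'E'
from h import *
import sys,pickle
s=arm.state();p,d=arm.camera("wrist");n=sys.argv[1]
pickle.dump((s,p,d),open(n+".pkl","wb"));cv2.imwrite(f"pics/{n}.png",p[:,:,::-1]);print(s["q"].round(2),s["ee_pos"].round(4),s["contact_force"].round(1))
E
python3 shot.py w1
```

```text
[-0.75  0.21  0.22  1.84 -0.05  1.1   1.04] [0.5037 0.2391 0.2611] [ 0.   0.7 -0.2]
```

View pics/w1.png

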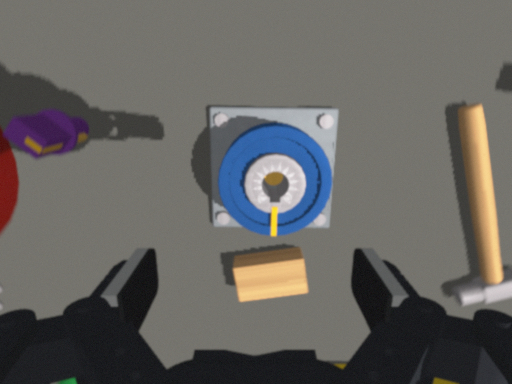

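servo_tool --increments "1 -45 0 0 0 0;1 -45 0 0 0 0;1 -45 0 0 0 0;1 -45 0 0 0 0;1 -45 0 0 0 0;1 -45 0 0 0 0;1 -45 0 0 0 0;1 -45 0 0 0 0;1 -45 0 0 0 0;0 0 0 0 0 0"

```text
t: 2.65
ee_pos: [0.4852, -0.1771, 0.2621]
orientation: [0.019, 1.0, -0.003, -0.002]
contact_force: [0.3, 0.5, 0.5]
width: 0.0857
```

```bash
python3 shot.py w2
```

```text
[-0.25  0.14  0.53  1.94 -0.07  1.08  1.84] [ 0.4852 -0.1771  0.2621] [0.3 0.5 0.5]
```

View pics/w2.png

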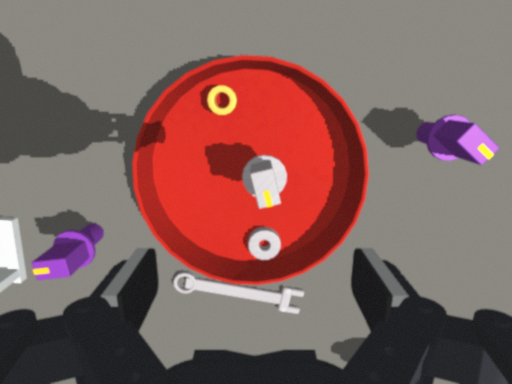

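Wrist shots: pulley boss at (275,184) with the yellow stripe below it (274,220), so the keyway is along +x. The shaft collar is at (265,177), with the tang top near (266,195) and the stripe at (268,199), slightly yawed. Now I measure both.

```bash
cat > meas.py <<'E'
from h import *
import pickle
np.set_printoptions(precision=4,suppress=True)
def load(n):
    s,p,d=pickle.load(open(n+".pkl","rb"));C=cam("wrist",s);return s,p,d,C,cloud(C,d),cv2.cvtColor(p,cv2.COLOR_RGB2HSV)
def stripe(hsv,C,box,z,P):
    x0,y0,x1,y1=box;k=np.zeros(hsv.shape[:2],np.uint8);k[y0:y1,x0:x1]=cv2.inRange(hsv,(20,120,120),(38,255,255))[y0:y1,x0:x1]
    ys,xs=np.nonzero(k);W=np.array([onplane(C,u,v,z) for u,v in zip(xs,ys)])[:,:2]
    c=W.mean(0);w,V=np.linalg.eigh(np.cov((W-c).T));a=V[:,1]*np.sign(V[0,1])
    e=(W-c)@a;print("stripe n",len(xs),"c",c,"len",np.ptp(e),"yaw",np.arctan2(a[1],a[0]),"z",np.median(P[ys,xs,2]))
    return c,a,W
E
python3 - <<'E'
from meas import *
s,p,d,C,P,hsv=load("w1")
k=cv2.inRange(hsv,(100,120,60),(125,255,255));k[:, :200]=0;k[:,350:]=0;k[250:]=0
cs,_=cv2.findContours(k,cv2.RETR_CCOMP,cv2.CHAIN_APPROX_NONE)
for c in cs:
    if len(c)>40:
        e=cv2.fitEllipse(c);print("blue contour",e,onplane(C,*e[0],.075)[:2])
# boss top by depth
m=(np.abs(P[...,2]-.075)<.006);m[:, :235]=0;m[:,320:]=0;m[:150]=0;m[225:]=0
print("boss z",np.median(P[...,2][m]),m.sum())
g=((hsv[...,1]<60)&(hsv[...,2]>110)&m).astype(np.uint8)
cs,_=cv2.findContours(g,cv2.RETR_EXTERNAL,cv2.CHAIN_APPROX_NONE);c=max(cs,key=cv2.contourArea)
W=np.array([onplane(C,*q[0],.075)[:2] for q in cv2.convexHull(c)],np.float32)
print("boss",cv2.minEnclosingCircle(W),cv2.fitEllipse(W))
c,a,W=stripe(hsv,C,(235,150,320,250),.07,P)
print("P centre px",proj(C,[.5275,.25,.075]))
s,p,d,C,P,hsv=load("w2")
c,a,W=stripe(hsv,C,(240,150,300,225),.105,P)
m=np.zeros(d.shape,bool);m[150:225,235:305]=1;m&=(P[...,2]>.098)&(P[...,2]<.112)
W=P[m][:,:2].astype(np.float32);print("top n",m.sum(),np.median(P[m][:,2]),"rect",cv2.minAreaRect(W),"mean",W.mean(0))
k=(m).astype(np.uint8);ys,xs=np.nonzero(k);print("px rect",cv2.minAreaRect(np.stack([xs,ys],1).astype(np.float32)))
m=np.zeros(d.shape,bool);m[150:225,235:305]=1;m&=(np.abs(P[...,2]-.061)<.004)
W=P[m][:,:2].astype(np.float32);print("collar",m.sum(),cv2.minEnclosingCircle(W))
for n in("w1","w2"):
    im=cv2.imread(f"pics/{n}.png");cv2.imwrite(f"pics/{n}c.png",cv2.resize(im[140:240,225:325],(400,400),interpolation=2))
cv2.imwrite("pics/c2.png",np.hstack([cv2.imread("pics/w1c.png"),cv2.imread("pics/w2c.png")]))
E
```

```text
blue contour ((274.2688903808594, 178.75901794433594), (103.59690856933594, 106.34113311767578), 88.62724304199219) [0.5157 0.2581]
boss z 0.07496188728327408 2971
boss ((0.5214086771011353, 0.2589256465435028), 0.031956370919942856) ((0.5212435722351074, 0.25877755880355835), (0.06268909573554993, 0.06338638067245483), 88.89582061767578)
stripe n 307 c [0.5423 0.2578] len 0.0709890199393731 yaw -0.011857839612152147 z 0.07048230549410839
P centre px (np.float64(266.4089632103485), np.float64(189.95985619646024))
stripe n 88 c [ 0.5089 -0.1665] len 0.01596936180025721 yaw 0.2101750265088236 z 0.10596704325149539
top n 879 0.10537973151794289 rect ((0.4996066391468048, -0.16855072975158691), (0.03678793087601662, 0.021954134106636047), 11.736662864685059) mean [ 0.4982 -0.1687]
px rect ((265.0000305175781, 188.0), (38.32062911987305, 23.283418655395508), 75.96376037597656)
collar 688 ((0.4994744658470154, -0.16856740415096283), 0.024048687890172005)
```

View pics/c2.png

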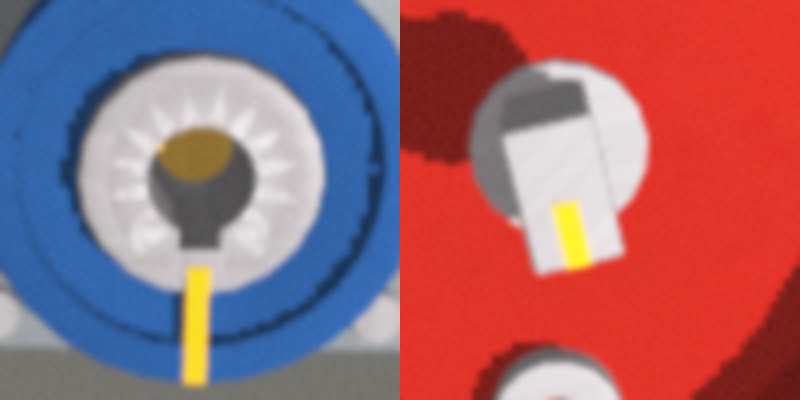

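Measured by depth, with checks against the text:
- **Shaft:** axis (0.4995,-0.1686). Tang rectangle 36.8 x 22.0 mm at z 0.105, and the collar agrees to 0.1 mm. Key yaw is about +0.207.
- **Hub:** (0.5214,0.2588), z 0.075, 64 mm across.

The crops confirm the keyway and the key stripe. I turn, centre and descend partway.

servo_tool --increments "-7 4.5 0 0 0 -0.123;-8 4 0 0 0 -0.123;0 0 0 0 0 0;0 0 20 0 0 0;0 0 30 0 0 0;0 0 30 0 0 0;0 0 30 0 0 0;0 0 25 0 0 0;0 0 10 0 0 0;0 0 0 0 0 0"

```text
t: 3.95
ee_pos: [0.4997, -0.1589, 0.1129]
orientation: [-0.095, 0.995, -0.001, -0.002]
contact_force: [-0.4, -0.5, -0.3]
width: 0.0853
```

```bash
cat > go.py <<'E'
from h import *
import sys
# target x y z yaw (yaw of -tool x): prints tool-frame shift mm and rotvec
np.set_printoptions(precision=4,suppress=True)
x,y,z,yaw=map(float,sys.argv[1:5]);s=arm.state();R=Ro.from_quat(s["orientation"])
c,si=np.cos(yaw),np.sin(yaw);Rg=Ro.from_matrix(np.array([[-c,-si,0],[-si,c,0],[0,0,-1]]))
print("t",s["t"],"pos",s["ee_pos"],"F",s["contact_force"],"M",s["ft_torque"],"w",s["width"],"q",s["q"].round(2))
print("shift mm",R.inv().apply(np.array([x,y,z])-s["ee_pos"])*1e3,"rot",(R.inv()*Rg).as_rotvec())
E
python3 go.py .4995 -.1686 .068 .207; python3 shot.py w3
python3 - <<'E'
from meas import *
s,p,d,C,P,hsv=load("w3")
m=(P[...,2]>.098)&(P[...,2]<.112)&(np.hypot(P[...,0]-.5,P[...,1]+.169)<.03)
W=P[m][:,:2].astype(np.float32);print(m.sum(),np.median(P[m][:,2]),cv2.minAreaRect(W))
# hub stripe on rim only
s,p,d,C,P,hsv=load("w1")
c,a,W=stripe(hsv,C,(255,207,300,245),.0725,P);v=c-[.5214,.2588];print("hub yaw",np.arctan2(v[1],v[0]))
E
```

```text
t 3.95 pos [ 0.4997 -0.1589  0.1129] F [-0.3775 -0.4552 -0.3017] M [-0.0002 -0.0354 -0.0277] w 0.08533685163525177 q [-0.19  0.36  0.45  2.07 -0.21  0.77  2.15]
shift mm [ 1.7977 -9.4383 44.873 ] rot [-0.0011 -0.0051 -0.0157]
[-0.19  0.36  0.45  2.07 -0.21  0.77  2.15] [ 0.4997 -0.1589  0.1129] [-0.4 -0.5 -0.3]
3057 0.10527108111555261 ((0.49892401695251465, -0.16878511011600494), (0.036503177136182785, 0.022048817947506905), 12.0520658493042)
stripe n 165 c [0.5634 0.2575] len 0.03349868646269961 yaw -0.031464098795979424 z 0.07164893629594621
hub yaw -0.030156342541373872
```

The close look agrees: (0.499,-0.1688), yaw 0.21. The hub keyway yaw is -0.031. I correct the 9.5 mm sideways offset, then descend and close.

servo_tool --increments "2 -9.5 0 0 -0.005 -0.016;0 0 0 0 0 0;0 0 10 0 0 0;0 0 12 0 0 0;0 0 12 0 0 0;0 0 8 0 0 0;0 0 2 0 0 0;0 0 0 0 0 0;0 0 0 0 0 0;0 0 0 0 0 0"

```text
t: 5.25
ee_pos: [0.5011, -0.1696, 0.0681]
orientation: [-0.103, 0.995, -0.001, 0.002]
contact_force: [0.0, -0.1, 0.3]
width: 0.0854
```

```bash
python3 go.py .4992 -.1687 .068 .208
```

```text
t 5.25 pos [ 0.5011 -0.1696  0.0681] F [ 0.0424 -0.1394  0.2936] M [ 0.0512 -0.0357 -0.0663] w 0.08542472560649844 q [-0.13  0.43  0.41  2.09 -0.27  0.67  2.24]
shift mm [1.6583 1.2671 0.0781] rot [-0.0019  0.0038 -0.0006]
```

servo_tool --increments "1.6 1.3 0 -0.002 0.004 0;0 0 0 0 0 0;0 0 0 0 0 0;0 0 0 0 0 0;0 0 0 0 0 0;0 0 0 0 0 0;0 0 0 0 0 0;0 0 0 0 0 0;0 0 0 0 0 0;0 0 0 0 0 0" --gripper -1 --squeeze 45

```text
t: 6.5
ee_pos: [0.4994, -0.1685, 0.0686]
orientation: [-0.104, 0.995, 0.0, 0.0]
contact_force: [-0.2, 0.2, 1.5]
width: 0.0218
```

```bash
python3 go.py .4992 -.1687 .068 .208
```

```text
t 6.5 pos [ 0.4994 -0.1685  0.0686] F [-0.1936  0.191   1.472 ] M [ 0.1095  0.1085 -0.0134] w 0.021766954406081746 q [-0.13  0.43  0.41  2.09 -0.27  0.67  2.24]
shift mm [ 0.2128 -0.1394  0.627 ] rot [ 0.0002  0.0003 -0.0006]
```

Gripped, width 21.8 mm and centred to 0.3 mm; the TCP is 63.6 mm above the tip. Lift.

servo_tool --increments "0 0 -6 0 0 0;0 0 -15 0 0 0;0 0 -25 0 0 0;0 0 -30 0 0 0;0 0 -30 0 0 0;0 0 -20 0 0 0;0 0 -8 0 0 0;0 0 0 0 0 0;0 0 0 0 0 0;0 0 0 0 0 0"

```text
t: 7.75
ee_pos: [0.4972, -0.1688, 0.2096]
orientation: [-0.103, 0.995, 0.0, -0.001]
contact_force: [-0.7, -0.7, -4.4]
width: 0.0214
```

```bash
python3 go.py .5214 .2588 .2 -.031
```

```text
t 7.75 pos [ 0.4972 -0.1688  0.2096] F [-0.6561 -0.6989 -4.3873] M [ 0.0041 -0.0389  0.0211] w 0.021365864423104904 q [-0.22  0.22  0.49  1.98 -0.12  0.97  2.11]
shift mm [-111.2559  413.5671    9.7238] rot [ 0.0005 -0.002   0.2371]
```

Held: 4.4 N weight, i.e. 0.45 kg. Carry to above the pulley.

servo_tool --increments "-6 25 0 0 0 0;-13 47 0 0 0 0;-14 51 0 0 0 0;-14 51 0 0 0 0;-14 51 0 0 0 0;-14 51 0 0 0 0;-14 51 0 0 0 0;-12 46 0 0 0 0;-7 25 0 0 0 0;0 0 0 0 0 0"

```text
t: 9.0
ee_pos: [0.5203, 0.2547, 0.2023]
orientation: [-0.101, 0.995, -0.002, -0.005]
contact_force: [0.4, -1.5, -4.4]
width: 0.0214
```

```bash
python3 go.py .5214 .2588 .2 -.031
```

```text
t 9.0 pos [0.5203 0.2547 0.2023] F [ 0.4289 -1.5263 -4.3888] M [ 0.0034 -0.0156 -0.0238] w 0.02137916272474978 q [-0.77  0.31  0.25  1.86 -0.09  1.    1.3 ]
shift mm [-1.9372  3.7586  2.2355] rot [-0.0034 -0.011   0.2338]
```

servo_tool --increments "-2 3.5 0 0 -0.005 0.117;0 0 0 0 -0.005 0.117;0 0 0 0 0 0;0 0 0 0 0 0;0 0 10 0 0 0;0 0 15 0 0 0;0 0 12 0 0 0;0 0 5 0 0 0;0 0 0 0 0 0;0 0 0 0 0 0"

```text
t: 10.25
ee_pos: [0.5207, 0.2541, 0.154]
orientation: [0.017, 1.0, -0.004, -0.002]
contact_force: [-0.1, -0.3, -4.4]
width: 0.0214
```

```bash
python3 go.py .5214 .2588 .15 -.031;python3 shot.py w4; python3 - <<'E'
from meas import *
s,p,d,C,P,hsv=load("w4")
m=(np.abs(P[...,2]-.075)<.003)&(np.hypot(P[...,0]-.521,P[...,1]-.259)<.036)
W=P[m][:,:2].astype(np.float32);print("boss visible",m.sum(),np.median(P[m][:,2]),W.min(0),W.max(0))
if m.sum(): h=cv2.convexHull(W)[:,0];r=h[np.hypot(*(h-[.5214,.2588]).T)>.028];A=np.c_[2*r,np.ones(len(r))];x=np.linalg.lstsq(A,(r**2).sum(1),rcond=None)[0];print("circle",x[:2],np.sqrt(x[2]+x[:2]@x[:2]),len(r))
f,_=arm.camera("scene");cv2.imwrite("pics/s4.png",f[:,:,::-1])
a=cv2.resize(p[100:300,160:360,::-1],(400,400));b=cv2.resize(f[110:210,257:357,::-1],(400,400),interpolation=2);cv2.imwrite("pics/c4.png",np.hstack([a,b]))
E
```

```text
t 10.25 pos [0.5207 0.2541 0.154 ] F [-0.0766 -0.2598 -4.4483] M [ 0.043  -0.0587 -0.0289] w 0.021442357464349412 q [-0.8   0.37  0.29  1.91 -0.13  0.9   1.09]
shift mm [-0.5595  4.771   4.0033] rot [-0.008  -0.0048 -0.0025]
[-0.8   0.37  0.29  1.91 -0.13  0.9   1.09] [0.5207 0.2541 0.154 ] [-0.1 -0.3 -4.4]
boss visible 2909 0.07514273912749325 [0.4903 0.2271] [0.5395 0.2906]
circle [0.5217 0.2588] 0.03147921592709486 30
```

View pics/c4.png

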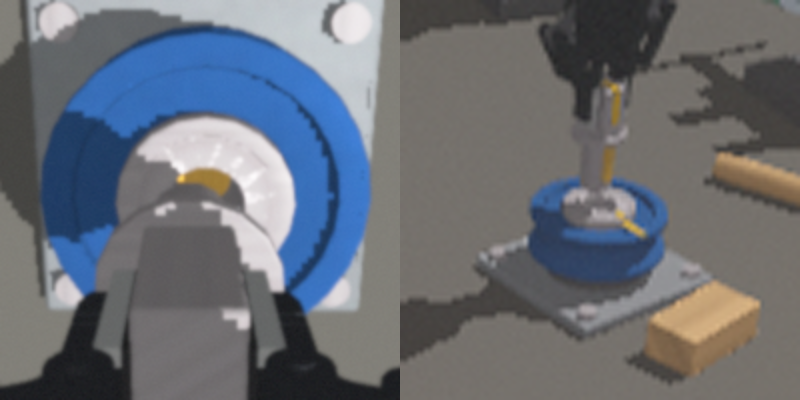

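Left: the shaft hangs over the boss, with the bore visible behind the collar at (210,185). Right: the stripe and key face the keyway side. The shaft is upright. The boss centre is confirmed at (0.5217,0.2588). Correct the 4.7 mm in y.

servo_tool --increments "-0.8 4.6 0 -0.008 -0.005 0;0 0 0 0 0 0;0 0 0 0 0 0;0 0 0 0 0 0;0 0 0 0 0 0;0 0 0 0 0 0;0 0 0 0 0 0;0 0 0 0 0 0;0 0 0 0 0 0;0 0 0 0 0 0"

```text
t: 11.6
ee_pos: [0.522, 0.2593, 0.1548]
orientation: [0.017, 1.0, 0.001, 0.001]
contact_force: [-0.3, -0.1, -4.1]
width: 0.0216
```

```bash
python3 go.py .5216 .2588 .145 -.031;python3 shot.py w5; python3 - <<'E'
from meas import *
s,p,d,C,P,hsv=load("w5");t=s["ee_pos"]
def circ(z,tol,rmin,c0,R):
    m=(np.abs(P[...,2]-z)<tol)&(np.hypot(P[...,0]-c0[0],P[...,1]-c0[1])<R+.004)
    W=P[m][:,:2].astype(np.float32);h=cv2.convexHull(W)[:,0];r=h[np.hypot(*(h-c0).T)>rmin];A=np.c_[2*r,np.ones(len(r))];x=np.linalg.lstsq(A,(r**2).sum(1),rcond=None)[0]
    print(m.sum(),np.median(P[m][:,2]),"circle",x[:2],np.sqrt(x[2]+x[:2]@x[:2]),len(r))
circ(.075,.003,.028,np.array([.5216,.2588]),.032)
circ(t[2]-.0636+.056,.003,.0215,t[:2],.024)
m=(np.abs(P[...,2]-(t[2]-.0636+.1))<.004)&(np.hypot(P[...,0]-t[0],P[...,1]-t[1])<.03)
print("top",m.sum(),cv2.minAreaRect(P[m][:,:2].astype(np.float32)) if m.sum()>20 else "")
E
```

```text
t 11.6 pos [0.522  0.2593 0.1548] F [-0.3138 -0.0502 -4.0897] M [-0.0282  0.0116  0.0001] w 0.021552804412859436 q [-0.8   0.37  0.28  1.9  -0.13  0.89  1.09]
shift mm [ 0.4217 -0.4944  9.8349] rot [ 0.0015  0.0016 -0.0024]
[-0.8   0.37  0.28  1.9  -0.13  0.89  1.09] [0.522  0.2593 0.1548] [-0.3 -0.1 -4.1]
3003 0.07514817279372146 circle [0.5218 0.2589] 0.03149985082451465 34
1691 0.14733135260032026 circle [0.5211 0.2589] 0.023388787511156098 27
top 6087 ((0.5196607112884521, 0.2638281285762787), (0.04099602624773979, 0.04332039877772331), 21.09743881225586)
```

Collar and boss are centred within about 0.6 mm. Start inserting: down 26 mm, to the tip about 10 mm in, just short of the key.

servo_tool --increments "0 0 5 0 0 0;0 0 5 0 0 0;0 0 4 0 0 0;0 0 4 0 0 0;0 0 4 0 0 0;0 0 3 0 0 0;0 0 1 0 0 0;0 0 0 0 0 0;0 0 0 0 0 0;0 0 0 0 0 0"

```text
t: 12.9
ee_pos: [0.5221, 0.2593, 0.1268]
orientation: [0.017, 1.0, 0.001, 0.001]
contact_force: [0.6, -0.4, -3.5]
width: 0.0217
```

```bash
python3 go.py .522 .2589 .1286 -.031
```

```text
t 12.9 pos [0.5221 0.2593 0.1268] F [ 0.59   -0.4243 -3.4977] M [ 0.0368  0.0396 -0.0035] w 0.021742531085859242 q [-0.79  0.4   0.28  1.93 -0.15  0.83  1.1 ]
shift mm [ 0.0413 -0.376  -1.7536] rot [ 0.0014  0.0015 -0.0024]
```

No contact at 11.8 mm deep. Continue past the key entry.

servo_tool --increments "0 0 2 0 0 0;0 0 2 0 0 0;0 0 2 0 0 0;0 0 3 0 0 0;0 0 3 0 0 0;0 0 3 0 0 0;0 0 3 0 0 0;0 0 2 0 0 0;0 0 0 0 0 0;0 0 0 0 0 0"

```text
t: 14.15
ee_pos: [0.522, 0.2593, 0.1053]
orientation: [0.017, 1.0, 0.001, 0.001]
contact_force: [0.3, -0.4, -4.1]
width: 0.0218
```

```bash
python3 go.py .522 .2589 .1 -.031
```

```text
t 14.15 pos [0.522  0.2593 0.1053] F [ 0.304  -0.4389 -4.1093] M [-0.0102 -0.0391  0.0182] w 0.02179913393859654 q [-0.78  0.43  0.27  1.94 -0.16  0.79  1.11]
shift mm [ 0.0234 -0.4536  5.3205] rot [ 0.0013  0.0014 -0.0023]
```

The key is in the keyway (33 mm deep, no force). Now push against the spring.

servo_tool --increments "0 0 3 0 0 0;0 0 3 0 0 0;0 0 3 0 0 0;0 0 3 0 0 0;0 0 2 0 0 0;0 0 2 0 0 0;0 0 1 0 0 0;0 0 0.5 0 0 0;0 0 0.5 0 0 0;0 0 0.5 0 0 0" --squeeze 50

```text
t: 15.4
ee_pos: [0.5225, 0.2595, 0.089]
orientation: [0.017, 1.0, 0.002, 0.001]
contact_force: [-3.7, -2.4, 8.7]
width: 0.0213
```

```bash
python3 go.py .522 .2589 .0886 -.031
```

```text
t 15.4 pos [0.5225 0.2595 0.089 ] F [-3.6698 -2.4415  8.6762] M [-0.6261  1.1453  0.0616] w 0.02128109021629374 q [-0.78  0.45  0.26  1.95 -0.17  0.76  1.12]
shift mm [ 0.5246 -0.5703  0.4129] rot [ 0.0032  0.0017 -0.0029]
```

Spring engaged (net +8.7 N), about 0.4 mm to go. Ease the side load and press until the force jumps at collar contact.

servo_tool --increments "0.4 -0.5 0 0 0 0;0 0 0.5 0 0 0;0 0 0.5 0 0 0;0 0 0.5 0 0 0;0 0 0.5 0 0 0;0 0 0.5 0 0 0;0 0 0.5 0 0 0;0 0 0.5 0 0 0;0 0 0.5 0 0 0;0 0 0.5 0 0 0"

```text
t: 16.65
ee_pos: [0.5225, 0.2593, 0.0887]
orientation: [0.017, 1.0, 0.003, 0.001]
contact_force: [-5.6, -2.6, 12.2]
width: 0.0216
```

```bash
python3 go.py .522 .2589 .0886 -.031
```

```text
t 16.65 pos [0.5225 0.2593 0.0887] F [-5.5794 -2.5896 12.2378] M [-0.7767  1.3456  0.0005] w 0.02156823344540239 q [-0.77  0.45  0.26  1.95 -0.17  0.75  1.12]
shift mm [ 0.4842 -0.4182  0.1284] rot [ 0.0062  0.0018 -0.0035]
```

servo_tool --increments "0.7 -0.4 1 0 0 0;0.7 -0.4 1.5 0 0 0;0.7 -0.4 1.5 0 0 0;0.7 -0.4 1.5 0 0 0;0.7 -0.4 1.5 0 0 0;0.7 -0.4 1.5 0 0 0;0.7 -0.4 1.5 0 0 0;0.7 -0.4 1.5 0 0 0;0.7 -0.4 1.5 0 0 0;0.7 -0.4 1.5 0 0 0"

```text
t: 17.9
ee_pos: [0.5226, 0.2592, 0.0888]
orientation: [0.018, 1.0, 0.009, 0.008]
contact_force: [-6.0, -2.6, 25.0]
width: 0.0217
```

```bash
python3 go.py .522 .2589 .0886 -.031;python3 shot.py w6; python3 - <<'E'
from meas import *
s,p,d,C,P,hsv=load("w6");t=s["ee_pos"]
r=np.hypot(P[...,0]-.5218,P[...,1]-.2589)
for n,a,b in(("collar top",.019,.0225),("boss",.0255,.031)):
    m=(r>a)&(r<b)&(P[...,0]<.515)&(P[...,2]>.07)&(P[...,2]<.1);print(n,m.sum(),np.median(P[m][:,2]))
f,_=arm.camera("scene");b=cv2.resize(f[120:200,267:347,::-1],(400,400),interpolation=2)
cv2.imwrite("pics/c6.png",np.hstack([cv2.resize(p[100:300,160:360,::-1],(400,400)),b]))
E
```

```text
t 17.9 pos [0.5226 0.2592 0.0888] F [-5.964  -2.5629 25.0225] M [-1.2373  1.6316 -0.0435] w 0.021659450623302517 q [-0.77  0.45  0.26  1.96 -0.18  0.73  1.13]
shift mm [ 0.5977 -0.364   0.1508] rot [ 0.0192  0.0148 -0.0046]
[-0.77  0.45  0.26  1.96 -0.18  0.73  1.13] [0.5226 0.2592 0.0888] [-6.  -2.6 25. ]
collar top 1014 0.08175512409166721
boss 1610 0.07497709849790206
```

View pics/c6.png

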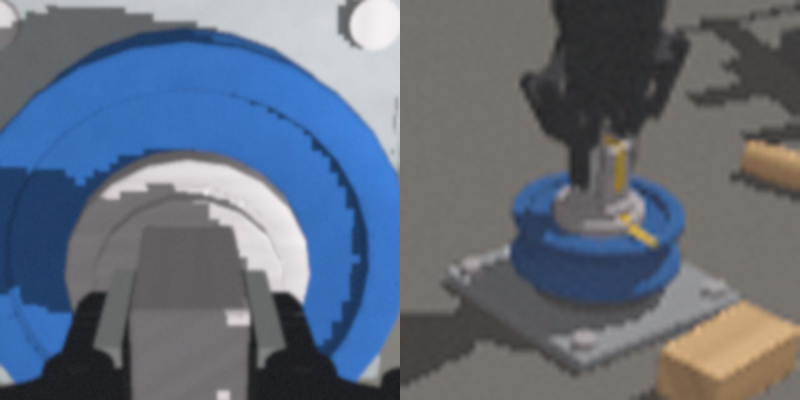

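Left: collar on the boss; right: collar visually flush, stripes lined up. Force rose to 25 N with no further descent, so it's in contact, but the tool has tilted 0.02 rad and the collar top reads 0.7 mm high. I straighten while pushing.

servo_tool --increments "0.5 -0.4 1 0.01 0.008 0;0.5 -0.4 1 0.01 0.008 0;0.5 -0.4 1 0.01 0.008 0;0.5 -0.4 1 0.006 0.005 0;0.5 -0.4 1 0.006 0.005 0;0.5 -0.4 1 0.006 0.005 0;0.5 -0.4 1 0.006 0.005 0;0.5 -0.4 1 0.006 0.005 0;0.5 -0.4 1 0.006 0.005 0;0.5 -0.4 1 0.006 0.005 0"

```text
t: 19.25
ee_pos: [0.5236, 0.2607, 0.0896]
orientation: [0.018, 0.999, -0.02, -0.017]
contact_force: [-4.6, -2.5, 16.4]
width: 0.0213
```

```bash
cat > chk.py <<'E'
from meas import *
import sys
s,p,d,C,P,hsv=load(sys.argv[1])
r=np.hypot(P[...,0]-.5218,P[...,1]-.2589)
for n,a,b in(("collar top",.012,.0225),("boss",.0265,.031)):
    z0=.0815 if n[0]=="c" else .075
    m=(r>a)&(r<b)&(abs(P[...,2]-z0)<.0025);Q=P[m];A=np.c_[Q[:,0]-.5218,Q[:,1]-.2589,np.ones(len(Q))]
    print(n,m.sum(),"slope,z at axis",np.linalg.lstsq(A,Q[:,2],rcond=None)[0],np.ptp(Q[:,:2],axis=0))
E
python3 go.py .522 .2589 .0886 -.031;python3 shot.py w7; for i in w5 w6 w7; do python3 chk.py $i;done
```

```text
t 19.25 pos [0.5236 0.2607 0.0896] F [-4.5995 -2.4572 16.3961] M [-0.0226  0.7572 -0.0409] w 0.021325287010665404 q [-0.79  0.48  0.27  1.91 -0.15  0.83  1.09]
shift mm [ 1.4671 -1.8358  1.1178] rot [-0.0402 -0.0331 -0.0049]
[-0.79  0.48  0.27  1.91 -0.15  0.83  1.09] [0.5236 0.2607 0.0896] [-4.6 -2.5 16.4]
collar top 1289 slope,z at axis [-0.0055  0.0105  0.0814] [0.0238 0.0448]
boss 1739 slope,z at axis [ 0.0045 -0.0015  0.075 ] [0.0395 0.0618]
collar top 1351 slope,z at axis [-0.0103 -0.0289  0.0825] [0.0244 0.0444]
boss 1725 slope,z at axis [0.0022 0.0013 0.075 ] [0.0391 0.0617]Traceback (most recent call last):
  File "chk.py", line 8, in <module>
    print(n,m.sum(),"slope,z at axis",np.linalg.lstsq(A,Q[:,2],rcond=None)[0],np.ptp(Q[:,:2],axis=0))
                                                                              ~~~~~~^^^^^^^^^^^^^^^^
    return _methods._ptp(a, axis=axis, out=out, **kwargs)
           ~~~~~~~~~~~~~^^^^^^^^^^^^^^^^^^^^^^^^^^^^^^^^^
    umr_maximum(a, axis, None, out, keepdims),
    ~~~~~~~~~~~^^^^^^^^^^^^^^^^^^^^^^^^^^^^^^
ValueError: zero-size array to reduction operation maximum which has no identity
```

The turn overshot (tool turns respond fully). Undo it: four rows of small counter-turns with light push.

servo_tool --increments "0.4 -0.5 0.5 -0.01 -0.008 0;0.4 -0.5 0.5 -0.01 -0.008 0;0.4 -0.5 0.5 -0.01 -0.008 0;0.4 -0.5 0.5 -0.006 -0.005 0;0 0 0.5 0 0 0;0 0 0.5 0 0 0;0 0 0.5 0 0 0;0 0 0.5 0 0 0;0 0 0.5 0 0 0;0 0 0.5 0 0 0"

```text
t: 20.55
ee_pos: [0.5224, 0.2586, 0.0895]
orientation: [0.019, 1.0, -0.0, -0.001]
contact_force: [-4.6, -2.2, 11.4]
width: 0.0213
```

```bash
python3 go.py .522 .2589 .0886 -.031;python3 shot.py w8; python3 chk.py w8
```

```text
t 20.55 pos [0.5224 0.2586 0.0895] F [-4.5974 -2.2332 11.4136] M [-0.683   1.2848 -0.031 ] w 0.021339483388313527 q [-0.78  0.46  0.26  1.94 -0.17  0.77  1.11]
shift mm [0.4363 0.2532 0.9335] rot [-0.0005 -0.0028 -0.006 ]
[-0.78  0.46  0.26  1.94 -0.17  0.77  1.11] [0.5224 0.2586 0.0895] [-4.6 -2.2 11.4]
collar top 1191 slope,z at axis [-0.0173 -0.0046  0.0822] [0.0242 0.0445]
boss 1725 slope,z at axis [ 0.0016 -0.0006  0.075 ] [0.0401 0.0618]
```

Tool upright again, but the collar still reads about 1 mm high with a slight lean to +x. Push harder, with a pull to -x and a small counter-turn for the drift.

servo_tool --increments "0.6 0.6 0.8 0 0 0;0.8 0 1.2 0 -0.002 0;0.8 0 1.5 0.001 0.001 0;0.8 0 1.5 0.001 0.001 0;0.8 0 1.5 0.001 0.001 0;0.8 0 1.5 0.001 0.001 0;0.8 0 1.5 0.001 0.001 0;0.8 0 1.5 0.001 0.001 0;0.8 0 1.5 0.001 0.001 0;0.8 0 1.5 0.001 0.001 0"

```text
t: 21.85
ee_pos: [0.522, 0.2587, 0.0886]
orientation: [0.021, 1.0, -0.0, 0.002]
contact_force: [-6.3, -4.9, 25.2]
width: 0.0213
```

```bash
python3 go.py .522 .2592 .0886 -.031;python3 shot.py w9; python3 chk.py w9
```

```text
t 21.85 pos [0.522  0.2587 0.0886] F [-6.3112 -4.8961 25.2023] M [-1.2543  1.5354  0.1098] w 0.021301395311607293 q [-0.78  0.45  0.26  1.95 -0.16  0.76  1.11]
shift mm [0.0396 0.4748 0.0075] rot [-0.0002  0.0033 -0.0102]
[-0.78  0.45  0.26  1.95 -0.16  0.76  1.11] [0.522  0.2587 0.0886] [-6.3 -4.9 25.2]
collar top 1177 slope,z at axis [-0.0143 -0.0043  0.0813] [0.0234 0.0444]
boss 1725 slope,z at axis [0.002  0.0002 0.0749] [0.0403 0.0618]
```

```bash
sed -e 's/z0=.0815 if/z0=s["ee_pos"][2]-.0074 if/' chk.py > chk2.py; for i in w5 w6 w8 w9; do echo $i; python3 chk2.py $i|head -1;done
```

```text
w5
collar top 1196 slope,z at axis [-0.0053  0.0037  0.1474] [0.0232 0.0447]
w6
collar top 1285 slope,z at axis [-0.0037  0.0106  0.0814] [0.0239 0.0448]
w8
collar top 1215 slope,z at axis [-0.0224 -0.0049  0.0821] [0.0242 0.0445]
w9
collar top 1166 slope,z at axis [-0.0111 -0.0043  0.0813] [0.0234 0.0444]
```

Against the free-hanging baseline, the collar top is now at 0.0811 (flush = 0.081), with a remaining tilt of about 0.01 rad. One more push with a firmer grip lets the tilt settle.

servo_tool --increments "0.6 -0.4 1.5 -0.001 0 0;0.6 -0.4 1.8 -0.001 0 0;0.6 -0.4 1.8 -0.001 0 0;0.6 -0.4 1.8 0 0 0;0.6 -0.4 1.8 0 0 0;0.6 -0.4 1.8 0 0 0;0.6 -0.4 1.8 0 0 0;0.6 -0.4 1.8 0.001 0.001 0;0.6 -0.4 1.8 0.001 0.001 0;0.6 -0.4 1.8 0.001 0.001 0" --squeeze 60

```text
t: 23.15
ee_pos: [0.5221, 0.2586, 0.0886]
orientation: [0.021, 1.0, 0.007, 0.006]
contact_force: [-9.7, -2.9, 33.5]
width: 0.0218
```

```bash
python3 go.py .522 .2592 .0886 -.031;python3 shot.py w10; python3 chk2.py w10; python3 go.py .522 .2592 .0886 -.031
```

```text
t 23.15 pos [0.5221 0.2586 0.0886] F [-9.7398 -2.912  33.5331] M [-1.6663  2.4292  0.0242] w 0.02181830821159289 q [-0.77  0.45  0.26  1.96 -0.17  0.74  1.12]
shift mm [0.139  0.5718 0.0546] rot [ 0.0139  0.0116 -0.0101]
[-0.77  0.45  0.26  1.96 -0.17  0.74  1.12] [0.5221 0.2586 0.0886] [-9.7 -2.9 33.5]
collar top 1190 slope,z at axis [-0.0061  0.0068  0.0813] [0.0232 0.0447]
boss 1725 slope,z at axis [ 0.0036 -0.0002  0.075 ] [0.04   0.0618]
t 23.2 pos [0.5221 0.2586 0.0886] F [-9.2763 -3.7856 32.8737] M [-1.6676  2.405  -0.0688] w 0.021424400142255967 q [-0.77  0.45  0.26  1.96 -0.17  0.74  1.12]
shift mm [0.1275 0.5888 0.043 ] rot [ 0.0139  0.0116 -0.0101]
```

The collar is flat (tilt within 0.003 rad of baseline). Its height is unchanged between 25 N and 33 N, so it is seated, and the push is holding steady. Hand in.

```bash
python3 -c "
from station import arm
print(arm.job_done());s=arm.state();print(s['t'],s['ee_pos'],s['contact_force'],s['width'])"
```

```text
the job is handed in; nothing more can be done
None
the job is handed in; nothing more can be done
```

The shaft is in the pulley with its key in the keyway and its collar pressed flush on the hub. I handed the job in at about 23 s with the arm still gripping (60 N) and pushing down.

**Last checks:**
- **Seating:** the collar top measured 0.0813 m, about 0.0811 m after correcting for the camera offset, against 0.081 m for flush.
- **Level:** the collar was flat to within about 0.003 rad.
- **Holding:** the push was about 33 N. The height did not change between 25 N and 33 N, so the collar is on the hub.

**What went less well:**
- **Tilt while pushing:** the tool tilted by about 0.05 rad at one point. I straightened it, and the checks above were taken after that.
- **Remaining at hand-in:** a side force of about 10 N and a tool tilt of about 0.018 rad were still there.
- **Not checked:** I did not read the spring pin itself, and I did not take a last picture of the other objects. I saw no unexpected contact forces on the way.

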